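# Stand the wide crimping blade in the changeover block

## Task

Take the wider of the two crimping blades from the sloping rest and stand it upright, forked end up, in the wide slot of the changeover block, lowering it gently in the fingers until you feel it come to rest on the hidden stop down in the slot (its height is set differently each time), and only then let go: neither drop it in nor ram it down. Leave the narrow blade, the parts bin, the screwdriver and the oil bottle where they are.

Things in the scene. Friction and masses are not known exactly. Their poses are not given: they have to be found in the camera images.
- wide_blade: Steel bar 104 mm long (z), 24 wide (y), 8 thick (x), about 130 g. Origin: centre of its plain foot (last 3 mm stepped in 1.5 mm a side); z runs to the forked end (6 mm gap, 12 mm deep). Starts on the sloping rest in either bay, foot on the ledge, z leaning 35 degrees from vertical. Its upper half overhangs freely: grip it there across the width, tool tilted along the blade.
- narrow_blade: A bystander: the same kind of blade but 16 mm wide, in the other bay of the rest. Origin and axes as for the wide one.
- rest: Fixed black plastic sloping rest, base 90 x 130 mm, 60 mm high. Origin under the centre of its base, z up. Two bays 74 mm apart along y; the blades lie on its -x side, tops leaning to +x, between guides 5 mm high along their lowest 32 mm (1.3 mm play a side for the wide blade). The sloping face ends 42 mm up the blade.
- block: Fixed grey steel changeover block 50 x 110 x 62 mm high on a base plate 110 x 130 x 6 mm. Origin under its centre, z up. Two upright slots in its top, in a row along y: wide (25.6 x 9.6 mm, at y = -25 mm) and narrow (17.6 x 9.6 mm, at y = +29 mm). Down in the wide slot is a stop with a flat pad.
- slot (a point): Centre of the mouth of the wide slot, level with the block's top face 62 mm above the work surface. Axes as for the block: the slot is 25.6 mm along y, 9.6 mm along x, edges chamfered 1.5 mm.
- bin: A bystander: blue open plastic bin 160 x 120 x 60 mm with terminals in it. Origin under its centre.
- driver: A bystander: screwdriver 170 mm long, lying. Origin under its middle.
- oil: A bystander: grey plastic bottle of 44 mm diameter, 90 mm tall, standing. Origin under its centre.
- stop: The stop in the wide slot. This origin is the slot's floor on its centre line, 62 mm below the mouth: it does not move with the setting. The flat pad (22 x 7 mm) that the blade stands on is clamped somewhere between 22 and 52 mm below the mouth; its height is not reported and has to be felt.
There are look-alikes about, which are no part of the job. What is shaped like the wide_blade but pink or turquoise is not meant.

How it is judged (in metres and radians):
On the way, in this order (a step that is already met when the one before it is completed fails the run):
1. the wide blade is lifted clear of its place on the rest, held in the fingers (distance of wide_blade from where it was at the start of the episode above 0.05 m and contact force between wide_blade and the fingers above 1 N), for 0.2 s.
2. upright in the wide slot and still held in the fingers, it is set down on the stop (contact force between wide_blade and the fingers above 1 N and contact force between wide_blade and stop above 1 N and horizontal distance between wide_blade and slot below 0.004 m and angle between wide_blade's own z axis and vertical below 0.1 rad), for 0.1 s.
At the end, for the whole second after the job is handed in: The wide blade stands fork up in the wide slot, foot at least 18 mm below the mouth and within 4 mm of the slot's centre line, leaning less than 0.1 rad, at rest on the stop, released (z of wide_blade in the frame of slot below -0.018 m and horizontal distance between wide_blade and slot below 0.004 m and angle between wide_blade's own z axis and vertical below 0.1 rad and linear speed of wide_blade below 0.02 m/s and contact force between wide_blade and stop above 0.2 N and contact force between wide_blade and the fingers below 0.05 N); the robot touches nothing.
It fails at once if the blade was let go above the stop and dropped into the slot (falling faster than 0.25 m/s, a fall of over 3 mm) (z of wide_blade in the frame of slot below 0 m and horizontal distance between wide_blade and slot below 0.012 m and linear speed of wide_blade above 0.25 m/s).
It fails at once if the blade was rammed on the stop or the block with more than 30 N (contact force between wide_blade and stop above 30 N or contact force between wide_blade and block above 30 N).
It fails at once if the narrow blade was moved by more than 25 mm (distance of narrow_blade from where it was at the start of the episode above 0.025 m).
It fails at once if the parts bin, the screwdriver or the oil bottle was moved by more than 30 mm (distance of any of bin, driver, oil from where it was at the start of the episode above 0.03 m).
It also fails if it takes over 42 s, if anything falls off the work surface, if the arm or the gripper's body presses on something with over 40 N, if the wrist force passes 120 N, or if a joint passes its speed limit or range.

## Robot

A 7-joint arm with a two-finger parallel gripper is mounted at the origin on the work surface. World frame = base frame: x ahead of the robot, y to its left, z up, the work surface at z = 0. Lengths are in m, angles in degrees, forces in N, time in s.
With the tool pointing down it reaches from about 0.4 to 0.85 m from the base axis. Payload 4.5 kg.
Tool frame: the origin (TCP) lies at the very end of the fingers, on their centre line; the grasp point (between the pads) lies bot.pinch_z behind it (bot.pinch_z is the distance from the TCP to the grasp point, in m); z points along the fingers, y is the line along which they close (so a half turn about z gives the same grasp; the last joint's range is limited). The gripper opens to 85 mm and grips with 20 to 120 N. Pads are 22 mm wide; open, the fingers measure 114 mm over their backs; the gripper's body (76 mm by 85 mm) begins 54 mm behind the grasp point. The pads swing forward as they close: fully open they stand 13 mm farther back than shut.
Start: joints at [-65.443, 39.483, -11.15, 89.685, 9.013, 51.709, -12.324], TCP at [0.24, 0.577, 0.204] pointing down, gripper open.
Joint ranges: [-172.22, 172.22], [-26.19, 119.32], [-84.43, 86.54], [7.71, 146.69], [-57.33, 237.33], [2.42, 119.75], [-152.13, 152.13]. Speed limits (degrees/s): [147.25, 147.25, 180, 180, 180, 180, 180].

## Interface

Orientations are given as a 3x3 rotation matrix whose columns are the frame's x, y, z axes.
In Python, from plant import status, eyes, bot gives the robot as it stands.
- The arm moves only by the shell command python3 -m handwheel 'ROWS' [OPENING] [FORCE]. ROWS is JSON, a list of rows, each a list of 2 entries, a list of its own where there are three numbers: the shift along the tool's x, y, z as a fraction of full scale, then the turn, a rotation vector about the tool's x, y, z as a fraction of full scale. A call has 1 to 10 rows; each row is the pose to reach, as a shift and turn from the pose commanded when the call began, along the tool's axes at that moment, turning the shorter way round; what a row does not reach only later rows make up. Full scale, the value 1, is 500 mm for a shift and 180 degrees for a turn. A row lasts 1/10 s, in which the tool goes at most 50 mm and 8.59 degrees, less where a joint would pass 70% of its speed; a pose out of reach is approached as far as the arm can. A call with a number of a shift or a turn outside -1 to 1 is refused whole. A call with a gripper value outside its range is refused whole. OPENING is the closure, from -1 (fully open) to 1 (shut), set as the call begins (- or left out, the last holds). The fingers move at their own pace and stop on an object; FORCE is the grip in N (left out, the last holds). Time passes only in rows, so rows that repeat a pose let the fingers close. It gives the time, the measured TCP pose, the force, the opening and the grip force at its end, in the units of the state.
- status.observe(): the state, without advancing time (a new reading comes with each control period).
- eyes.snapshot(name): name is "scene" or "side" or "wrist"; returns a dict with "pixels" (384x512x3 uint8, red, green, blue), "vertical_fov" (degrees; the focal length in pixels is half the picture's height over the tangent of half this angle, whatever the lens; pixels are square), "cx", "cy" (the principal point, pixels), "origin" and "rotation" of the camera in the world. Camera axes: x right, y down, z forward; pixel columns grow to the right and rows downward; lengths in m; the calibration is good to about 2 mm. A picture is of the moment at which its call begins. There is no depth.
- bot.sign_off(): hands the job in; it is judged then, once.
The state is a dict: "clock": time; "q": joint angles; "qd": joint speeds; "joint_efforts": joint torques, N m; "tool_pos": TCP position; "tool_rot": TCP orientation; "contact_force": force on the tool from outside, world axes, zero at the start; "moment": the same for the moment, N m; "grip_width": finger opening in m; "finger_force": force on a finger pad.
Only numpy, scipy, OpenCV 4.12 (cv2) and the standard library are available. Lean on these libraries where they do the work, as an engineer would, in place of code of your own. Each camera call takes 0.05 s, during which the arm holds its last target. There are 200 camera calls.

## Working session

There is one attempt and no reset: what is moved stays moved. The work goes in short steps, Python scripts to look and compute and a shell command to move; the robot and the scene stay as the last step left them, time stands still between calls to the robot, and variables do not carry over. Pictures are saved under pics/ and viewed, at most 11 in all, crops included, and the job is handed in when it is done.

```bash
mkdir -p pics; ls; python3 - <<'E'
from plant import status, eyes, bot
import cv2, numpy as np
s=status.observe(); print({k:(np.round(v,4).tolist()) for k,v in s.items()}, bot.pinch_z)
for n in ["scene","side","wrist"]:
    d=eyes.snapshot(n); np.save(f"pics/{n}0.npy",d,allow_pickle=True)
    print(n,d["vertical_fov"],d["cx"],d["cy"],np.round(d["origin"],4).tolist(),np.round(d["rotation"],3).tolist())
    cv2.imwrite(f"pics/{n}0.png",cv2.cvtColor(d["pixels"],cv2.COLOR_RGB2BGR))
E
```

```text
pics
{'clock': 0.0, 'q': [-65.4458, 39.5334, -11.1455, 89.7465, 9.0113, 51.7101, -12.3236], 'qd': [0.0592, -0.0101, -0.0832, -0.084, 0.0024, -0.0746, -0.0491], 'joint_efforts': [-0.0002, -53.9603, -1.2668, -15.8542, 0.0091, 0.0095, 0.0], 'tool_pos': [0.2401, 0.5762, 0.2029], 'tool_rot': [[-0.9231, 0.3845, -0.0006], [0.3845, 0.9231, -0.0018], [-0.0001, -0.0019, -1.0]], 'contact_force': [-0.0132, 0.4493, 0.3819], 'moment': [0.0388, -0.007, 0.0381], 'finger_force': 0.0, 'grip_width': 0.0855} 0.0187
scene 55.99313948790957 257.96793346885005 190.4413411734225 [1.0322, 0.0144, 0.7249] [[-0.007, 0.831, -0.556], [1.0, 0.006, -0.004], [-0.0, -0.556, -0.831]]
side 57.222099430287564 251.78948195706332 196.8489451658376 [0.496, -0.4893, 0.6171] [[0.981, -0.145, 0.126], [-0.193, -0.73, 0.656], [-0.003, -0.668, -0.744]]
wrist 68.77939201000966 256.4672200898056 187.18862770449624 [0.1619, 0.6089, 0.3739] [[0.386, 0.873, 0.299], [0.923, -0.364, -0.127], [-0.002, 0.325, -0.946]]
```

View pics/scene0.png

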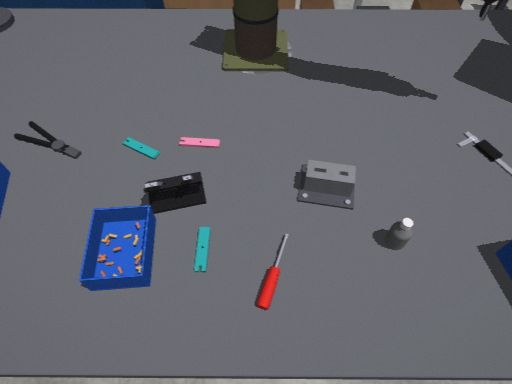

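View pics/side0.png

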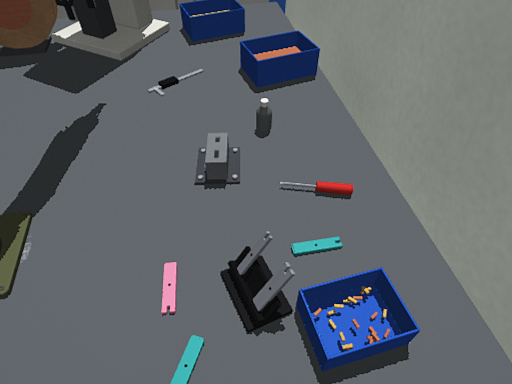

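The scene view shows the rest at about (176,192), the block at (330,183), the bin at (122,248), the driver at (272,272) and the oil at (400,235). Turquoise and pink look-alikes lie flat at (141,148), (200,142) and (203,249). The steel blades in the side view are at about (255,252) and (274,288). Next I'll crop both.

```bash
python3 - <<'E'
import cv2, numpy as np
a=cv2.imread("pics/side0.png")[225:335,210:310]; b=cv2.imread("pics/scene0.png")[165:220,140:215]; c=cv2.imread("pics/scene0.png")[150:212,292:362]
f=lambda i,w,h:cv2.resize(i,(w,h),interpolation=cv2.INTER_CUBIC)
o=np.zeros((600,800,3),np.uint8)
o[:550,:500-80]=f(a,500,550)[:,:420]; o[:275,425:800]=f(b,375,275); o[290:290+310,440:790]=f(c,350,310)
cv2.imwrite("pics/crop1.png",o)
E
```

```text
(no output)
```

View pics/crop1.png

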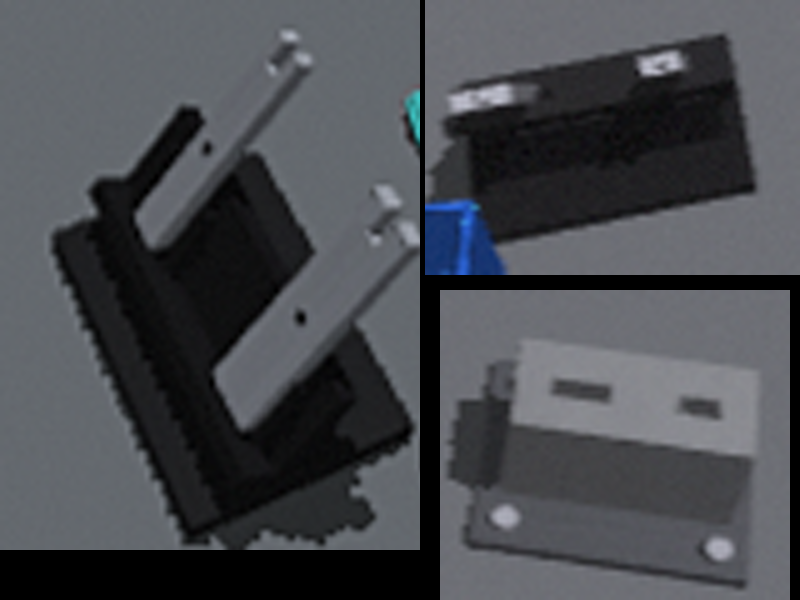

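The wide blade is the one at side (275,288) and scene (152,184), in the nearer -y bay. The narrow one is at side (255,252). The wide slot is at scene (320,170) and the narrow slot at (344,173).

```bash
cat > h.py <<'E'
import numpy as np, cv2
def ray(d,u,v):
    f=192/np.tan(np.radians(d["vertical_fov"]/2))
    r=np.array(d["rotation"])@np.array([(u-d["cx"])/f,(v-d["cy"])/f,1.]); return np.array(d["origin"]),r/np.linalg.norm(r)
def plane(d,u,v,z):
    o,r=ray(d,u,v); return o+r*(z-o[2])/r[2]
def tri(*obs):
    A=np.zeros((3,3));b=np.zeros(3)
    for d,u,v in obs:
        o,r=ray(d,u,v);P=np.eye(3)-np.outer(r,r);A+=P;b+=P@o
    p=np.linalg.solve(A,b)
    return p,max(np.linalg.norm((np.eye(3)-np.outer(r,r))@(p-o)) for o,r in (ray(*x) for x in obs))
def proj(d,p):
    f=192/np.tan(np.radians(d["vertical_fov"]/2))
    c=np.array(d["rotation"]).T@(np.array(p)-d["origin"]); return c[:2]/c[2]*f+[d["cx"],d["cy"]]
load=lambda n:np.load(f"pics/{n}.npy",allow_pickle=True).item()
E
python3 - <<'E'
from h import *
np.set_printoptions(precision=4,suppress=True)
sc,si=load("scene0"),load("side0")
print("fork top",tri((sc,151,184.4),(si,289.6,267.6)))
print("narrow fork top",tri((sc,187,178),(si,269.4,235.2)))
g=cv2.cvtColor(sc["pixels"],cv2.COLOR_RGB2GRAY)
# slot blobs within block top
for d,box in((sc,(300,155,362,185)),(si,(205,130,232,165))):
    g=cv2.cvtColor(d["pixels"],cv2.COLOR_RGB2GRAY);x0,y0,x1,y1=box;r=g[y0:y1,x0:x1]
    m=((r<75)).astype(np.uint8);n,l,s,c=cv2.connectedComponentsWithStats(m)
    for i in range(1,n):
        if s[i,4]>8: u,v=c[i]+[x0,y0];print(s[i],u,v,plane(d,u,v,.062))
E
```

```text
fork top (array([ 0.6113, -0.2092,  0.1142]), np.float64(0.0009073538079249154))
narrow fork top (array([ 0.5937, -0.1379,  0.1121]), np.float64(0.0015200754726126175))
[  0  10  54  20 307] 317.4104234527687 180.39087947882737 [0.561  0.1448 0.062 ]
[15 13 11  4 26] 320.03846153846155 169.69230769230768 [0.5309 0.1533 0.062 ]
[41 17  6  3 16] 343.5 173.0 [0.5399 0.206  0.062 ]
[11  8  3  4 12] 217.0 139.5 [0.5424 0.2042 0.062 ]
[ 0 13 25 22 97] 222.18556701030928 158.2680412371134 [0.5455 0.1328 0.062 ]
[ 9 21  5  7 22] 216.0 153.8181818181818 [0.5332 0.1514 0.062 ]
```

```bash
python3 -m handwheel 2>&1 | head -5; cat > pics/.k 2>/dev/null <<E
E
python3 -c "
import cv2
a=cv2.imread('pics/side0.png')[125:195,190:250];cv2.imwrite('pics/c2.png',cv2.resize(a,(480,560),interpolation=cv2.INTER_CUBIC))"
```

```text
invalid input
```

The slot spacing comes out at 53.7 mm (54 nominal) and the bay spacing at 73.4 mm (74), so the rough poses hold. I'll look closer with the wrist camera over the block first.

```bash
cat >> h.py <<'E'
from scipy.spatial.transform import Rotation as R
def rel(pos,rot):
    from plant import status
    s=status.observe(); T=np.array(s["tool_rot"])
    a=T.T@(np.array(pos)-s["tool_pos"])/.5
    w=R.from_matrix(T.T@rot).as_rotvec()/np.pi
    print("shift",np.round(a,4),"turn",np.round(w,4), "mm",np.round(a*500,1),"deg",np.round(w*180,2))
def rotyz(y,z):
    z=np.array(z)/np.linalg.norm(z); y=np.array(y)-np.dot(y,z)*z; y/=np.linalg.norm(y); return np.column_stack([np.cross(y,z),y,z])
def shot(name,tag):
    from plant import eyes
    d=eyes.snapshot(name);np.save(f"pics/{tag}.npy",d,allow_pickle=True);cv2.imwrite(f"pics/{tag}.png",d["pixels"][...,::-1]);return d
E
python3 -c "
from h import *
rel([.589,.142,.15],rotyz([.165,.986,0],[0,0,-1]))"
```

```text
shift [-0.978  -0.5337  0.107 ] turn [-0.0004 -0.     -0.0729] mm [-489.  -266.8   53.5] deg [ -0.08  -0.   -13.12]
```

```bash
python3 -m handwheel '[[[-0.978,-0.534,0],[0,0,-0.073]],[[-0.978,-0.534,0],[0,0,-0.073]],[[-0.978,-0.534,0.03],[0,0,-0.073]],[[-0.978,-0.534,0.05],[0,0,-0.073]],[[-0.978,-0.534,0.08],[0,0,-0.073]],[[-0.978,-0.534,0.107],[0,0,-0.073]],[[-0.978,-0.534,0.107],[0,0,-0.073]],[[-0.978,-0.534,0.107],[0,0,-0.073]],[[-0.978,-0.534,0.107],[0,0,-0.073]],[[-0.978,-0.534,0.107],[0,0,-0.073]]]' -1
```

```text
clock: 1.15
tool_pos: [0.5524, 0.1874, 0.1584]
tool_rot: [[-0.986, 0.165, -0.0], [0.165, 0.986, 0.0], [0.0, -0.0, -1.0]]
contact_force: [1.0, 1.6, 0.3]
grip_width: 0.0854
finger_force: 0.0
```

```bash
python3 -m handwheel '[[[0,0,0],[0,0,0]],[[0,0,0],[0,0,0]],[[0,0,0],[0,0,0]]]'; python3 -c "
from h import *
shot('wrist','w1')"
```

```text
clock: 1.45
tool_pos: [0.5506, 0.1908, 0.1588]
tool_rot: [[-0.987, 0.163, -0.001], [0.163, 0.987, 0.001], [0.001, 0.001, -1.0]]
contact_force: [-0.9, 0.4, 0.7]
grip_width: 0.0853
finger_force: 0.0
```

View pics/w1.png

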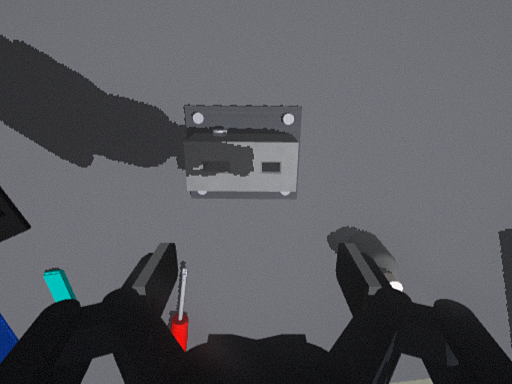

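The wrist view shows the block at about (242,160), the narrow slot at (271,167) and the wide slot at (217,166), partly in the gripper's shadow. I'll measure by thresholds.

```bash
python3 - <<'E'
from h import *
np.set_printoptions(precision=4,suppress=True)
d=load("w1");g=cv2.cvtColor(d["pixels"],cv2.COLOR_RGB2GRAY)
print(g[156:178:1,196:238:2]); 
print(g[156:178,258:286:2])
cv2.imwrite("pics/c3.png",cv2.resize(cv2.convertScaleAbs(cv2.imread("pics/w1.png")[95:205,175:310],alpha=1.8),(675,550),interpolation=cv2.INTER_CUBIC))
E
```

```text
[[ 64  64  64  66  66  67  71  73  70  68  68  68  70  67  72  66  68  68
   70  74  70]
 [ 67  63  65  68  66  73  66  70  64  69  65  74  71  72  63  63  67  70
   68  72  68]
 [ 66  66  65  72  67  72  67  70  70  69  70  67  63  66  65  67  67  65
   71  68  73]
 [ 61  66  62  65  72  68  70  68  66  69  67  69  69  66  68  66  66  68
   70  71  69]
 [ 69  61  66  70  68  69  63  64  66  69  64  72  64  66  68  67  62  66
   69  67  74]
 [ 66  66  67  54  61  58  57  63  61  58  58  62  59  62  56  58  69  61
   67  70  74]
 [ 67  67  71  55  50  52  48  58  59  55  60  49  53  54  60  57  61  64
   69  66  64]
 [ 60  67  68  59  49  44  57  56  50  56  56  56  57  54  58  53  61  64
   69  72  69]
 [ 70  63  67  89  50  48  59  55  53  55  60  53  57  55  58  52  58  65
   70  69  64]
 [ 65  70 103 134  44  50  58  56  58  54  56  56  61  57  58  62  54  64
   71  69  69]
 [ 65  74 146 140  48  54  59  54  54  61  61  57  62  56  54  59  55  68
   72  70  65]
 [ 97 105 147 139  45  52  53  60  57  56  60  57  54  56  54  56  58  66
   66  67  68]
 [147 152 129 120  46  57  59  5
[... 1457 characters left out ...]
2  65  55  61  62  57  66  61  58  52 115 153 154]
 [155 143  58  61  56  60  60  57  64  58  55 116 153 152]
 [149 142  60  62  64  59  59  63  59  55  58 110 151 148]
 [148 136  61  58  56  55  56  62  56  57  53 118 153 149]
 [153 142  62  58  54  60  58  56  60  62  58 120 151 152]
 [151 144  83  84  82  80  81  75  74  76  71 115 150 153]
 [149 134 111 117 114 114 109 108 104 106 102 114 148 149]
 [146 141 135 131 128 129 128 133 124 128 121 124 154 149]
 [149 154 152 148 150 152 153 149 143 144 144 146 150 151]
 [152 145 147 154 149 151 158 151 147 151 154 148 151 152]
 [146 152 154 146 153 147 152 147 148 150 151 150 154 157]
 [147 150 154 153 151 148 151 149 147 150 149 154 153 155]]
```

View pics/c3.png

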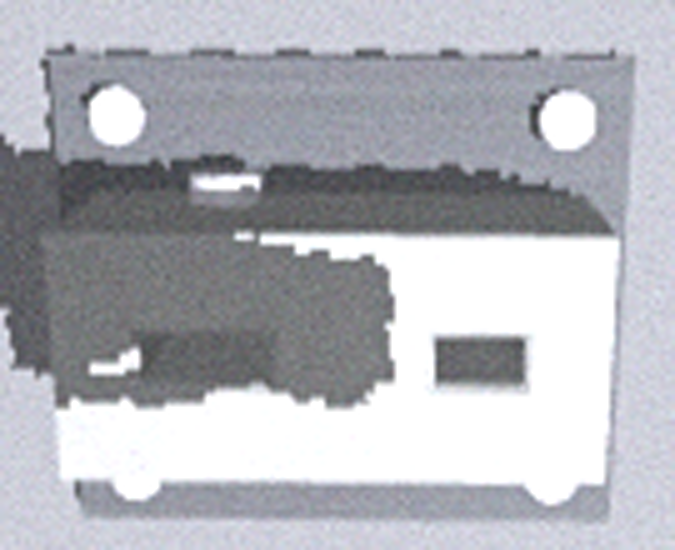

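```bash
python3 - <<'E'
from h import *
np.set_printoptions(precision=4,suppress=True)
d=load("w1");sc,si=load("scene0"),load("side0")
print(d["origin"])
C=np.array([plane(d,*p,.062) for p in [(183.8,141.6),(298.4,142),(295.8,192),(187.4,191)]])
print(C,"sides",[np.linalg.norm(C[i]-C[(i+1)%4]) for i in range(4)])
c=C.mean(0); e=C[1]+C[2]-C[0]-C[3]; e/=np.linalg.norm(e); print("ctr",c,"ydir",e,np.degrees(np.arctan2(-e[0],e[1])))
print("slot from block",c-.025*e,"narrow",c+.029*e)
w=plane(d,215.8,166.7,.061);n=plane(d,270.8,167.2,.061);print("wide",w,"nar",n,np.linalg.norm(w-n),np.degrees(np.arctan2(-(n-w)[0],(n-w)[1])))
print("height check: wide",tri((d,215.8,166.7),(sc,320.0,169.8),(si,216,153.8)),"nar",tri((d,270.8,167.2),(sc,343.5,173),(si,217,139.5)))
E
```

```text
[0.467  0.2043 0.3298]
[[0.5006 0.1286 0.062 ]
 [0.519  0.2366 0.062 ]
 [0.5691 0.2281 0.062 ]
 [0.55   0.1199 0.062 ]] sides [np.float64(0.10956021478826755), np.float64(0.05085085459958088), np.float64(0.10994229924618833), np.float64(0.05013473107936337)]
ctr [0.5347 0.1783 0.062 ] ydir [0.1708 0.9853 0.    ] -9.831700087087546
slot from block [0.5304 0.1537 0.062 ] narrow [0.5396 0.2069 0.062 ]
wide [0.5301 0.1534 0.061 ] nar [0.5395 0.2069 0.061 ] 0.054356424223258544 -9.98760436364809
height check: wide (array([0.5314, 0.1532, 0.0609]), np.float64(0.001907124556840056)) nar (array([0.5406, 0.2063, 0.061 ]), np.float64(0.001985501776961074))
```

The block fit agrees with the given sizes: sides 110 and 50 mm, height 61 mm, slot spacing 54.4 mm. The wide slot is at (0.5305, 0.1534) with yaw -9.85°. Next is a pose tilted along the wide blade, 90 mm back.

```bash
python3 -c "
from h import *
bz=np.array([.557,.138,.819]);top=np.array([.611,-.209,.114])
rel(top+.055*bz+[0,0,.01],rotyz([-.24,.97,0],-bz))"
```

```text
shift [-0.3069 -0.7455 -0.0213] turn [ 0.0399  0.1917 -0.1247] mm [-153.5 -372.7  -10.7] deg [  7.17  34.5  -22.45]
```

```bash
python3 -m handwheel '[[[-0.307,-0.745,-0.08],[0.04,0.192,-0.125]],[[-0.307,-0.745,-0.08],[0.04,0.192,-0.125]],[[-0.307,-0.745,-0.06],[0.04,0.192,-0.125]],[[-0.307,-0.745,-0.05],[0.04,0.192,-0.125]],[[-0.307,-0.745,-0.03],[0.04,0.192,-0.125]],[[-0.307,-0.745,-0.021],[0.04,0.192,-0.125]],[[-0.307,-0.745,-0.021],[0.04,0.192,-0.125]],[[-0.307,-0.745,-0.021],[0.04,0.192,-0.125]],[[-0.307,-0.745,-0.021],[0.04,0.192,-0.125]],[[-0.307,-0.745,-0.021],[0.04,0.192,-0.125]]]'
```

```text
clock: 2.5
tool_pos: [0.6417, -0.2032, 0.1686]
tool_rot: [[-0.795, -0.238, -0.558], [-0.194, 0.971, -0.137], [0.574, -0.001, -0.819]]
contact_force: [1.0, 0.2, -0.5]
grip_width: 0.0855
finger_force: 0.0
```

```bash
python3 -m handwheel '[[[0,0,0],[0,0,0]],[[0,0,0],[0,0,0]],[[0,0,0],[0,0,0]],[[0,0,0],[0,0,0]]]'; python3 -c "
from h import *
shot('wrist','w2');shot('scene','s2')
a=cv2.imread('pics/w2.png');cv2.imwrite('pics/c4.png',a)"
```

```text
clock: 2.9
tool_pos: [0.6418, -0.2023, 0.1696]
tool_rot: [[-0.795, -0.24, -0.557], [-0.196, 0.971, -0.139], [0.574, -0.001, -0.819]]
contact_force: [-0.2, 0.1, -1.2]
grip_width: 0.0851
finger_force: 0.0
```

View pics/w2.png

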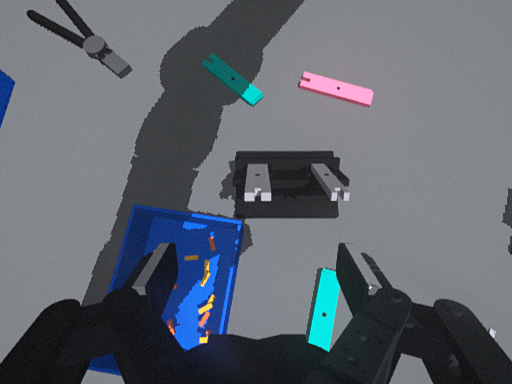

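The wide blade is at (258,182), 27 px across, between the open fingers. The narrow one is at (330,182). Rest and blade lie square in the picture. Now to measure edges.

```bash
python3 - <<'E'
from h import *
np.set_printoptions(precision=4,suppress=True,linewidth=200)
d=load("w2");g=cv2.cvtColor(d["pixels"],cv2.COLOR_RGB2GRAY)
for v in range(160,206,2): print(v,g[v,238:278:1])
E
```

```text
160 [43 44 46 41 44 40 50 41 45 45 44 46 50 39 46 44 43 46 44 43 42 43 48 49 47 44 40 45 45 47 43 47 42 45 44 45 42 44 46 43]
162 [40 48 44 50 48 44 44 45 40 40 46 43 40 47 39 44 41 49 41 45 44 46 38 35 43 42 40 37 48 45 37 42 41 45 42 44 47 41 40 42]
164 [ 36  46  44  40  40  49  44  40  43  58 106 107 109 111 105 105 104 102 103 108 104 104 107 113 106 110 104 108 109  76  43  44  45  36  40  44  44  44  44  40]
166 [ 40  39  44  42  48  35  37  29  31  64 119 124 126 120 123 129 123 122 122 119 114 116 123 123 119 120 124 125 124 100  38  26  32  36  38  44  44  40  42  46]
168 [ 50  46  43  41  43  29  31  31  38 100 127 120 117 125 120 118 121 116 118 116 117 120 117 119 119 116 117 125 127 125  40  27  32  35  39  46  49  45  44  47]
170 [ 36  31  32  38  31  35  34  31  37 108 119 121 116 120 120 118 120 120 114 117 117 117 119 116 119 119 117 124 128 123  59  31  26  30  36  38  36  31  32  34]
172 [ 31  36  33  32  34  33  31  29  51 119 126 118 118 121 115 120 116 118 118 123 117 119 120 120 120 116 113 126 117 121  70  27  30  40  42  30  34  32  33  33]
174 [ 24  29  30  
[... 1857 characters left out ...]
203 204 199 199 204 142  99  55  57  62  55  72 182 211 200 199 199 203 204 199 196 205  90  39  40  36  42  39  43]
198 [ 38  34  37  33  37  44 131 208 204 202 204 202 208 202 200 207 140  50  36  35  41  41  57 174 207 203 200 202 207 207 200 204 206  80  38  40  47  39  45  45]
200 [ 48  47  46  45  48  47 115 199 189 186 190 190 194 188 190 186 132  46  43  45  42  36  61 155 188 181 180 182 182 181 181 184 182  80  45  43  43  47  45  46]
202 [45 49 49 48 43 43 37 44 43 43 45 38 43 43 42 43 41 38 46 48 47 48 36 39 41 38 37 36 40 36 38 37 37 38 36 45 42 39 45 44]
204 [43 45 45 45 39 46 50 47 42 49 50 46 48 47 44 44 43 44 45 43 41 51 47 47 41 44 46 47 49 48 44 44 45 45 40 42 44 42 45 41]
```

```bash
python3 - <<'E'
from h import *
from plant import status
np.set_printoptions(precision=4,suppress=True,linewidth=200)
d,sc,si=load("w2"),load("scene0"),load("side0")
for dd,b in((sc,(140,178,172,192)),(si,(262,255,300,290))):
    g=cv2.cvtColor(dd["pixels"],cv2.COLOR_RGB2GRAY);x0,y0,x1,y1=b
    n,l,s,c=cv2.connectedComponentsWithStats((g[y0:y1,x0:x1]>160).astype(np.uint8))
    for i in range(1,n): print(s[i],c[i]+[x0,y0])
for o in [((d,257.45,196.3),(si,289.6,267.6)),((d,257.45,196.3),(sc,151,184.4)),((d,257.45,196.3),(si,289.6,267.6),(sc,151,184.4))]: print(tri(*o))
p,_=tri(*o)
T=np.array(status.observe()["tool_rot"]);t=np.array(status.observe()["tool_pos"])
print("top in tool",T.T@(p-t)*1e3, proj(si,p),proj(sc,p),proj(d,p))
o_,r=ray(d,257.45,196.3);print("by width: depth .252 ->",o_+r*.252/ (r@np.array(d['rotation'])[:,2]))
# foot front edge: on front face; expected foot = top -.104 bz, front normal -x side
bz=np.array([.557,.138,.819]);xb=np.array([-.795,-.196,.574])
print("pred foot front edge",proj(d,p-.101*bz+.004*xb),"pred fork front/back edge",proj(d,p+.004*xb),proj(d,p-.004*xb))
E
```

```text
[11  4  6  4 16] [153.5625 183.625 ]
[ 5  6  4  3 10] [146.8 184.9]
[24  8  2  1  2] [286.5 263. ]
[26 10  2  1  2] [288.5 265. ]
[30 16  1  2  2] [292.  271.5]
(array([ 0.6104, -0.21  ,  0.1161]), np.float64(0.0014324094755456774))
(array([ 0.6081, -0.2096,  0.111 ]), np.float64(0.00026900473095243664))
(array([ 0.6104, -0.2093,  0.1145]), np.float64(0.0016039274239179509))
top in tool [-5.5476  1.3962 63.3077] [288.6373 267.3353] [150.6681 184.2853] [256.9315 197.963 ]
by width: depth .252 -> [ 0.6086 -0.2093  0.1135]
pred foot front edge [256.7737 165.3025] pred fork front/back edge [256.9295 193.7621] [256.9334 202.1206]
```

The fork end is at about (0.609, -0.209, 0.1135). Views agree to 2 mm, and the width-based depth of 252 mm matches too. I'll partly close the fingers and advance along the blade.

```bash
python3 -m handwheel '[[[-0.010,0.003,0],[0,0,0]],[[-0.010,0.003,0],[0,0,0]],[[-0.010,0.003,0.02],[0,0,0]],[[-0.010,0.003,0.05],[0,0,0]],[[-0.010,0.003,0.09],[0,0,0]],[[-0.010,0.003,0.13],[0,0,0]],[[-0.010,0.003,0.17],[0,0,0]],[[-0.010,0.003,0.20],[0,0,0]],[[-0.010,0.003,0.22],[0,0,0]],[[-0.010,0.003,0.22],[0,0,0]]]' -0.2; python3 - <<'E'
from h import *
d=shot('wrist','w3');s=shot('side','si3')
a=cv2.resize(cv2.imread('pics/w3.png')[130:384,110:410],(480,406)); b=cv2.resize(cv2.imread('pics/si3.png')[180:330,200:340],(320,343))
o=np.zeros((410,800,3),np.uint8);o[:406,:480]=a;o[:343,480:]=b;cv2.imwrite('pics/c5.png',o)
E
```

```text
clock: 4.0
tool_pos: [0.5826, -0.2166, 0.0755]
tool_rot: [[-0.794, -0.238, -0.56], [-0.194, 0.971, -0.138], [0.577, -0.001, -0.817]]
contact_force: [-0.5, 0.2, 0.9]
grip_width: 0.0513
finger_force: 0.0
```

View pics/c5.png

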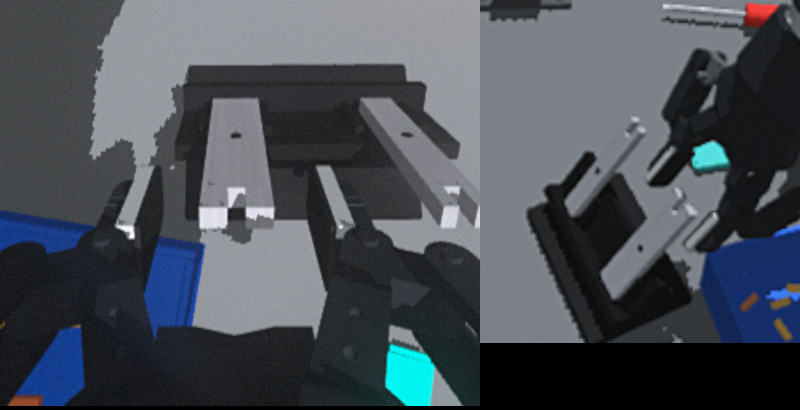

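```bash
python3 - <<'E'
from h import *
from plant import status
np.set_printoptions(precision=1,suppress=True)
s=status.observe();t=np.array(s["tool_pos"]);T=np.array(s["tool_rot"])
w,si=load("w3"),load("si3")
for k in (0,-.01,-.0187,-.03):
  for y in (-.025,0,.025):
    p=t+T@[0,y,k]
    a=(proj(w,p)-[110,130])*1.6;b=(proj(si,p)-[200,180])*2.286+[480,0]
    print(k,y,a,b)
g=cv2.cvtColor(w["pixels"],cv2.COLOR_RGB2GRAY)
m=(g[240:275,225:290]>190).astype(np.uint8);n,l,st,c=cv2.connectedComponentsWithStats(m)
for i in range(1,n):print(st[i]+[225,240,0,0,0],c[i]+[225,240])
o,r=ray(w,258,264);f=192/np.tan(np.radians(w["vertical_fov"]/2));print(f)
E
```

```text
0 -0.025 [173.6 155.4] [662.9 269.1]
0 0 [233.6 155.4] [647.  240.3]
0 0.025 [293.6 155.3] [631.9 213. ]
-0.01 -0.025 [170.4 167. ] [670.7 260.6]
-0.01 0 [233.6 166.9] [654.5 231.9]
-0.01 0.025 [296.8 166.8] [639.  204.5]
-0.0187 -0.025 [167.4 178. ] [677.6 253.2]
-0.0187 0 [233.6 178. ] [661.  224.4]
-0.0187 0.025 [299.9 177.9] [645.3 197.1]
-0.03 -0.025 [162.9 194.2] [686.6 243.4]
-0.03 0 [233.6 194.1] [669.7 214.6]
-0.03 0.025 [304.4 194. ] [653.6 187.3]
[252 248  11  12  67] [255.9 251.6]
[235 260  17  13 218] [242.9 265.9]
[264 260  17   8 104] [271.9 262.6]
280.517133996121
```

The projected TCP lies on the blade line in both views, and the fingers straddle the blade with about 1 mm of y offset. Closing.

```bash
python3 -m handwheel '[[[0,0.002,0],[0,0,0]],[[0,0.002,0],[0,0,0]],[[0,0.002,0],[0,0,0]],[[0,0.002,0],[0,0,0]],[[0,0.002,0],[0,0,0]],[[0,0.002,0],[0,0,0]],[[0,0.002,0],[0,0,0]],[[0,0.002,0],[0,0,0]]]' 1 45
```

```text
clock: 4.9
tool_pos: [0.5846, -0.215, 0.077]
tool_rot: [[-0.796, -0.238, -0.556], [-0.194, 0.971, -0.138], [0.573, -0.002, -0.82]]
contact_force: [4.0, 1.4, 5.1]
grip_width: 0.0225
finger_force: 44.6
```

Gripped at 44.6 N. Lifting along the blade.

```bash
python3 -m handwheel '[[[0,0,-0.005],[0,0,0]],[[0,0,-0.015],[0,0,0]],[[0,0,-0.035],[0,0,0]],[[0,0,-0.06],[0,0,0]],[[0,0,-0.09],[0,0,0]],[[0,0,-0.12],[0,0,0]],[[0,0,-0.15],[0,0,0]],[[0,0,-0.175],[0,0,0]],[[0,0,-0.19],[0,0,0]],[[0,0,-0.2],[0,0,0]]]'; python3 - <<'E'
from h import *
slot=np.array([.5305,.1534]);y=[.171,.985,0]
rel([*(slot),.25],rotyz(y,[0,0,-1]))
E
```

```text
clock: 5.9
tool_pos: [0.6399, -0.201, 0.1587]
tool_rot: [[-0.795, -0.238, -0.557], [-0.195, 0.971, -0.138], [0.574, -0.001, -0.819]]
contact_force: [-0.5, -0.3, -1.9]
grip_width: 0.0223
finger_force: 44.1
shift [ 0.141   0.7403 -0.1253] turn [-0.0405 -0.1917  0.1271] mm [ 70.5 370.1 -62.6] deg [ -7.29 -34.51  22.88]
```

```bash
python3 -m handwheel '[[[0.03,0,-0.043],[0,0,0]],[[0.065,0,-0.093],[0,0,0]],[[0.092,0,-0.131],[0,0,0]],[[0.11,0.05,-0.145],[-0.01,-0.04,0.02]],[[0.12,0.13,-0.145],[-0.015,-0.07,0.04]],[[0.13,0.21,-0.14],[-0.02,-0.1,0.06]],[[0.14,0.29,-0.14],[-0.025,-0.12,0.08]],[[0.14,0.37,-0.135],[-0.03,-0.15,0.1]],[[0.141,0.45,-0.13],[-0.035,-0.175,0.115]],[[0.141,0.53,-0.125],[-0.04,-0.192,0.127]]]'; python3 - <<'E'
from h import *
slot=np.array([.5305,.1534]);y=[.171,.985,0]
rel([*(slot),.22],rotyz(y,[0,0,-1]))
E
```

```text
clock: 6.9
tool_pos: [0.5533, 0.0515, 0.2503]
tool_rot: [[-0.985, 0.173, 0.002], [0.173, 0.985, -0.002], [-0.003, -0.002, -1.0]]
contact_force: [0.6, 0.4, -1.5]
grip_width: 0.0224
finger_force: 44.4
shift [0.0804 0.193  0.06  ] turn [-0.0005  0.0009 -0.0005] mm [40.2 96.5 30. ] deg [-0.09  0.16 -0.1 ]
```

```bash
python3 -m handwheel '[[[0.02,0.06,0],[0,0,0]],[[0.05,0.13,0.02],[0,0,0]],[[0.08,0.18,0.05],[0,0,0]],[[0.08,0.193,0.08],[0,0,0]],[[0.08,0.193,0.1],[0,0,0]],[[0.08,0.193,0.1],[0,0,0]],[[0.08,0.193,0.1],[0,0,0]],[[0.08,0.193,0.1],[0,0,0]]]'; python3 - <<'E'
from h import *
shot('wrist','w4');shot('side','si4');shot('scene','sc4')
a=cv2.resize(cv2.imread('pics/w4.png')[70:290,170:350],(450,550)); b=cv2.resize(cv2.imread('pics/si4.png')[60:200,180:270],(347,540))
o=np.zeros((560,800,3),np.uint8);o[:550,:450]=a;o[:540,453:]=b;cv2.imwrite('pics/c6.png',cv2.convertScaleAbs(o,alpha=1.5))
E
```

```text
clock: 7.7
tool_pos: [0.5329, 0.1516, 0.1999]
tool_rot: [[-0.985, 0.173, 0.002], [0.173, 0.985, -0.002], [-0.002, -0.002, -1.0]]
contact_force: [-0.1, -0.2, -1.6]
grip_width: 0.0225
finger_force: 44.4
```

View pics/c6.png

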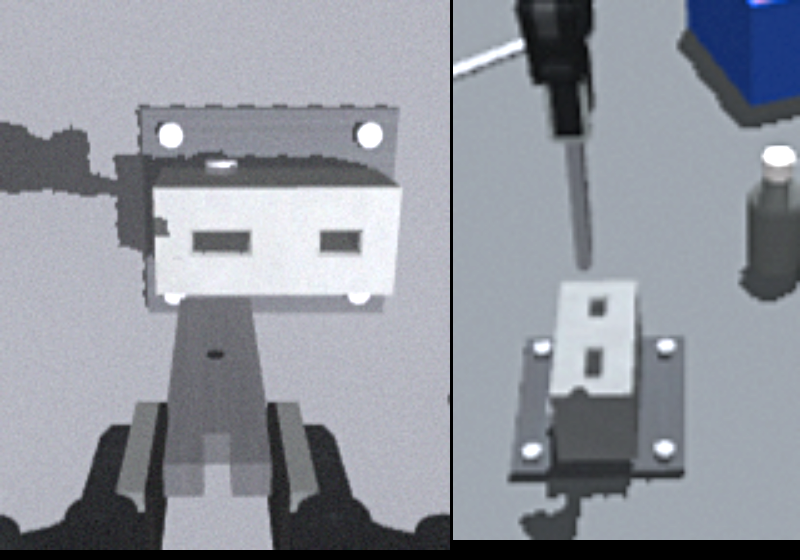

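```bash
python3 - <<'E'
from h import *
from plant import status
np.set_printoptions(precision=2,suppress=True,linewidth=220)
s=status.observe();t=np.array(s["tool_pos"]);T=np.array(s["tool_rot"])
w,si,sc=load("w4"),load("si4"),load("sc4")
g=cv2.cvtColor(w["pixels"],cv2.COLOR_RGB2GRAY)
m=(g[155:175,240:320]<110).astype(np.uint8);n,l,st,c=cv2.connectedComponentsWithStats(m)
for i in range(1,n):
    if 60<st[i,4]<600: p=plane(w,*(c[i]+[240,155]),.061);print("slot",st[i]+[240,155,0,0,0],c[i]+[240,155],p*1e3,"in tool mm",T.T@(p-t)*1e3)
for v in (188,189,190,191,192,194,200,206,212,220,230,240,250):print(v,g[v,232:282])
print("col",g[180:280,256]); print("colL",g[180:280,244])
for k in(.0615,.059,-.045):
  for x in(.004,-.004):
    print(k,x,[proj(w,t+T@[x,y,k]) for y in(-.012,-.0105,.0105,.012)])
for k in(.062,.059,-.02):print("side",k,[proj(si,t+T@[x,0,k]) for x in (-.004,0,.004)])
E
```

```text
slot [247 162  23  10 191] [258.16 166.43] [530.   153.65  61.  ] in tool mm [  3.05   1.18 138.85]
slot [298 162  17   9 144] [305.61 166.  ] [538.85 206.92  61.  ] in tool mm [  3.47  55.18 138.78]
188 [103  95  82 113 188 190 187 185 194 187 174 170 118 105 103 101 108 101  99  97 103 103 100 101 101  97 104 101 101  97 103  97 107  95 104 101 106 102 105 107 102 106 110 109 105 107 108 107 110 108]
189 [ 91  95  88  99 186 199 194 194 201 183 123 117  84  77  80  76  80  86  87  82  78  78  78  82  81  76  73  75  77  75  79  75  79  77  74  79  77  82  92  97  94  94  96  94  94  90  89  94  92  93]
190 [ 90  91  94  96 141 172 191 193 197 161  76  72  69  69  74  75  73  75  72  73  72  78  77  78  72  76  73  76  75  74  73  73  75  79  81  77  78  75  89  97  95  91  97  96  96  95  94 100  97  93]
191 [ 90  96  85  89  89 122 148 153 157 124  72  71  70  77  74  77  74  77  73  72  78  75  74  77  73  76  76  73  78  72  74  78  72  71  74  72  76  76  81  97  93  94  94  95  93  94  93  92  96  98]
192 [ 93  87  91  91  89  84  90  95  91  85  70  73  74  74  71  75  81  79
[... 2738 characters left out ...]
ay([243.49, 188.82]), array([245.21, 188.82]), array([269.39, 188.78]), array([271.12, 188.77])]
0.059 -0.004 [array([243.64, 197.42]), array([245.35, 197.42]), array([269.27, 197.38]), array([270.98, 197.37])]
-0.045 0.004 [array([234.64, 255.14]), array([237.53, 255.13]), array([278.07, 255.07]), array([280.96, 255.07])]
-0.045 -0.004 [array([235.05, 268.29]), array([237.9 , 268.29]), array([277.72, 268.23]), array([280.56, 268.22])]
side 0.062 [array([214.85, 127.7 ]), array([213.05, 127.73]), array([211.24, 127.76])]
side 0.059 [array([214.74, 126.59]), array([212.93, 126.62]), array([211.12, 126.65])]
side -0.02 [array([211.54,  95.08]), array([209.58,  95.11]), array([207.63,  95.14])]
```

In the wrist view the wide slot is at (258.2,166.4) and the foot is centred at u≈255.8. So the slot is about 3 mm in +x and 2.5 mm in +y (tool axes) from the blade. I'll shift, descend to about 9 mm above the mouth, and check.

```bash
python3 -m handwheel '[[[0.006,0.005,0],[0,0,0]],[[0.006,0.005,0.02],[0,0,0]],[[0.006,0.005,0.05],[0,0,0]],[[0.006,0.005,0.08],[0,0,0]],[[0.006,0.005,0.11],[0,0,0]],[[0.006,0.005,0.13],[0,0,0]],[[0.006,0.005,0.14],[0,0,0]],[[0.006,0.005,0.14],[0,0,0]],[[0.006,0.005,0.14],[0,0,0]]]'; python3 - <<'E'
from h import *
from plant import status
np.set_printoptions(precision=2,suppress=True,linewidth=220)
s=status.observe();t=np.array(s["tool_pos"]);T=np.array(s["tool_rot"])
w,si,sc=shot('wrist','w5'),shot('side','si5'),shot('scene','sc5')
print(T)
for n,d in(("w",w),("si",si),("sc",sc)):print(n,"foot",proj(d,t+T@[0,0,.059]),"mouth below foot",proj(d,t+T@[0,0,t[2]-.061]))
a=cv2.resize(cv2.imread('pics/w5.png')[140:250,200:320],(480,440),interpolation=cv2.INTER_CUBIC); b=cv2.resize(cv2.imread('pics/si5.png')[100:170,190:240],(310,434),interpolation=cv2.INTER_CUBIC)
o=np.zeros((440,800,3),np.uint8);o[:440,:480]=a;o[:434,485:795]=b;cv2.imwrite('pics/c7.png',cv2.convertScaleAbs(o,alpha=1.6))
E
```

```text
clock: 8.75
tool_pos: [0.5299, 0.1558, 0.1296]
tool_rot: [[-0.985, 0.17, 0.001], [0.17, 0.985, -0.001], [-0.001, -0.001, -1.0]]
contact_force: [-0.5, 0.3, -1.3]
grip_width: 0.0228
finger_force: 44.4
[[-0.99  0.17  0.  ]
 [ 0.17  0.99 -0.  ]
 [-0.   -0.   -1.  ]]
w foot [256.7  193.58] mouth below foot [256.69 189.9 ]
si foot [214.14 150.04] mouth below foot [214.48 153.14]
sc foot [321.59 167.1 ] mouth below foot [320.97 169.66]
```

View pics/c7.png

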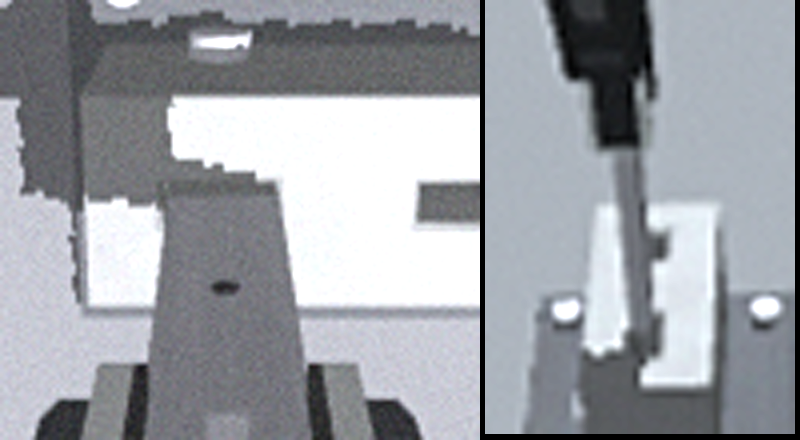

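```bash
python3 - <<'E'
from h import *
np.set_printoptions(precision=2,suppress=True,linewidth=220)
a,b=load("si4"),load("si5")
G=lambda d:cv2.cvtColor(d["pixels"],cv2.COLOR_RGB2GRAY).astype(int)
ga,gb=G(a),G(b)
print("si4 slot");print(ga[146:162,204:226])
print("si4 blade");print(ga[118:132:2,204:226])
print("si5");print(gb[126:164:2,204:226])
E
```

```text
si4 slot
[[112 109 127 143 143 144 144 144 144 144 144 144 144 141 142 140 141 141 140 141 141 143]
 [ 93  95 126 143 143 142 142 143 141 142 141 142 144 143 142 142 142 141 141 139 142 143]
 [139  92 115 143 145 142 142 142 144 143 143 145 146 144 142 143 142 140 141 141 144 146]
 [187 117 125 145 143 145 143 143 143 141 138 138 137 136 134 141 141 142 141 141 144 147]
 [169  94 130 147 144 142 142 144 143 141 120  90  96  97  96 134 142 144 144 145 144 148]
 [ 97  63 129 146 144 145 143 144 144 143 107  58  57  55  78 136 147 144 143 145 144 148]
 [ 43  71 137 147 145 142 142 143 147 147  95  56  50  48  83 136 146 144 145 145 144 149]
 [ 66  85 137 145 142 142 141 144 146 149  90  54  55  49  89 137 147 145 145 149 147 150]
 [ 78  87 134 143 141 141 141 142 147 149  90  54  54  51  90 139 144 143 145 144 146 153]
 [ 77  95 138 146 144 143 141 144 147 143  80  49  54  50  87 139 146 143 142 143 146 151]
 [ 75 112 141 143 143 143 142 142 145 140  70  41  49  43  95 139 147 143 143 142 143 148]
 [ 73 117 140 142 142 142 143 141 143 141  93  74  80  78 117 144 146 143 143 143 142 148]
[... 2047 characters left out ...]
5 149 132  86  70  70  70 138 149 144 143 143 142 141 145 148]
 [173  94 131 150 146 146 145 147 148  93  70  73  68  93 101 137 144 145 145 145 147 149]
 [ 44  72 138 149 146 144 147 150 160  99  71  76  66  50  85 138 149 146 148 147 147 151]
 [ 80  88 137 146 144 143 144 156  87  48  51  57  56  52  90 139 147 145 147 146 149 155]
 [ 79  80  89 144 161 114  95 101  69  51  41  53  54  43  98 143 149 146 146 142 144 151]
 [ 85  68  57  53  51  55  57  59  58  60  53  43 120 136 140 144 145 143 144 143 144 149]
 [ 84  64  57  60  59  59  59  59  59  58  46 138 152 146 145 145 144 142 140 144 146 153]
 [ 77  61  57  60  58  59  57  57  58  57  52  87  97  92  92  91  90  91  91  94  84  83]]
```

The wrist (2.2 mm) and side (1.8 mm) pictures both put the blade about 2 mm short in world +x. The y alignment is within 0.5 mm. Correcting, then entering the mouth slowly with a softer grip.

```bash
python3 -m handwheel '[[[-0.004,0,0],[0,0,0]],[[-0.004,0,0],[0,0,0]],[[-0.004,0,0.005],[0,0,0]],[[-0.004,0,0.01],[0,0,0]],[[-0.004,0,0.014],[0,0,0]],[[-0.004,0,0.018],[0,0,0]],[[-0.004,0,0.022],[0,0,0]],[[-0.004,0,0.024],[0,0,0]],[[-0.004,0,0.024],[0,0,0]]]' 1 25
```

```text
clock: 9.8
tool_pos: [0.5314, 0.1551, 0.1171]
tool_rot: [[-0.985, 0.17, -0.0], [0.17, 0.985, -0.002], [-0.0, -0.002, -1.0]]
contact_force: [-0.5, -0.3, -1.3]
grip_width: 0.0225
finger_force: 44.4
```

```bash
python3 -m handwheel '[[[0,0,0.003],[0,0,0]],[[0,0,0.006],[0,0,0]],[[0,0,0.009],[0,0,0]],[[0,0,0.012],[0,0,0]],[[0,0,0.012],[0,0,0]]]'
```

```text
clock: 10.3
tool_pos: [0.5314, 0.155, 0.111]
tool_rot: [[-0.985, 0.171, -0.0], [0.171, 0.985, -0.002], [-0.0, -0.002, -1.0]]
contact_force: [0.7, -1.1, -1.5]
grip_width: 0.0229
finger_force: 44.4
```

```bash
python3 -m handwheel '[[[0,0,0.003],[0,0,0]],[[0,0,0.006],[0,0,0]],[[0,0,0.009],[0,0,0]],[[0,0,0.012],[0,0,0]],[[0,0,0.012],[0,0,0]]]'
```

```text
clock: 10.8
tool_pos: [0.5314, 0.155, 0.105]
tool_rot: [[-0.985, 0.171, -0.0], [0.171, 0.985, -0.002], [-0.0, -0.002, -1.0]]
contact_force: [0.3, -1.4, -2.5]
grip_width: 0.0222
finger_force: 44.4
```

```bash
python3 -m handwheel '[[[0,0,0.002],[0,0,0]],[[0,0,0.004],[0,0,0]],[[0,0,0.006],[0,0,0]],[[0,0,0.008],[0,0,0]],[[0,0,0.008],[0,0,0]]]'
```

```text
clock: 11.3
tool_pos: [0.5315, 0.155, 0.1011]
tool_rot: [[-0.985, 0.171, 0.0], [0.171, 0.985, -0.002], [-0.0, -0.002, -1.0]]
contact_force: [0.8, -0.9, -2.0]
grip_width: 0.0226
finger_force: 44.4
```

```bash
python3 -m handwheel '[[[0,0,0.002],[0,0,0]],[[0,0,0.004],[0,0,0]],[[0,0,0.006],[0,0,0]],[[0,0,0.006],[0,0,0]]]'
```

```text
clock: 11.7
tool_pos: [0.5315, 0.155, 0.0981]
tool_rot: [[-0.985, 0.171, 0.0], [0.171, 0.985, -0.002], [-0.0, -0.002, -1.0]]
contact_force: [-0.4, -1.5, -1.8]
grip_width: 0.0226
finger_force: 44.4
```

```bash
python3 -m handwheel '[[[0,0,0.002],[0,0,0]],[[0,0,0.004],[0,0,0]],[[0,0,0.006],[0,0,0]],[[0,0,0.006],[0,0,0]]]'
```

```text
clock: 12.1
tool_pos: [0.5315, 0.1551, 0.0951]
tool_rot: [[-0.985, 0.171, 0.0], [0.171, 0.985, -0.002], [-0.0, -0.002, -1.0]]
contact_force: [0.3, -1.1, -2.2]
grip_width: 0.023
finger_force: 44.4
```

```bash
python3 -m handwheel '[[[0,0,0.002],[0,0,0]],[[0,0,0.004],[0,0,0]],[[0,0,0.006],[0,0,0]],[[0,0,0.006],[0,0,0]]]'
```

```text
clock: 12.5
tool_pos: [0.5315, 0.155, 0.0921]
tool_rot: [[-0.985, 0.171, 0.0], [0.171, 0.985, -0.002], [-0.0, -0.002, -1.0]]
contact_force: [0.6, -1.7, -0.7]
grip_width: 0.0227
finger_force: 44.4
```

```bash
python3 -m handwheel '[[[0,0,0.002],[0,0,0]],[[0,0,0.004],[0,0,0]],[[0,0,0.004],[0,0,0]]]'
```

```text
clock: 12.8
tool_pos: [0.5315, 0.155, 0.0901]
tool_rot: [[-0.985, 0.171, 0.0], [0.171, 0.985, -0.002], [-0.0, -0.002, -1.0]]
contact_force: [-0.4, -2.4, -0.5]
grip_width: 0.0228
finger_force: 44.4
```

```bash
python3 -m handwheel '[[[0,0,0.002],[0,0,0]],[[0,0,0.004],[0,0,0]],[[0,0,0.004],[0,0,0]]]'
```

```text
clock: 13.1
tool_pos: [0.5315, 0.155, 0.0881]
tool_rot: [[-0.985, 0.171, 0.0], [0.171, 0.985, -0.002], [-0.0, -0.002, -1.0]]
contact_force: [-0.4, -1.8, -1.6]
grip_width: 0.0227
finger_force: 44.5
```

```bash
python3 -m handwheel '[[[0,0,0.002],[0,0,0]],[[0,0,0.004],[0,0,0]],[[0,0,0.006],[0,0,0]],[[0,0,0.006],[0,0,0]]]'
```

```text
clock: 13.5
tool_pos: [0.5314, 0.155, 0.0851]
tool_rot: [[-0.985, 0.171, 0.0], [0.171, 0.985, -0.002], [-0.0, -0.002, -1.0]]
contact_force: [-0.8, -2.7, -1.0]
grip_width: 0.0222
finger_force: 44.5
```

```bash
python3 -m handwheel '[[[0,0,0.002],[0,0,0]],[[0,0,0.004],[0,0,0]],[[0,0,0.004],[0,0,0]]]'
```

```text
clock: 13.8
tool_pos: [0.5315, 0.155, 0.0831]
tool_rot: [[-0.985, 0.171, 0.0], [0.171, 0.985, -0.002], [-0.0, -0.002, -1.0]]
contact_force: [-1.0, -3.0, -1.1]
grip_width: 0.0223
finger_force: 44.5
```

A slight side load of 3 N in -y is building, so I'll ease 0.7 mm to -y while going down.

```bash
python3 -m handwheel '[[[0,-0.0014,0],[0,0,0]],[[0,-0.0014,0.002],[0,0,0]],[[0,-0.0014,0.004],[0,0,0]],[[0,-0.0014,0.004],[0,0,0]]]'
```

```text
clock: 14.2
tool_pos: [0.5318, 0.1548, 0.0817]
tool_rot: [[-0.985, 0.17, 0.001], [0.17, 0.985, -0.001], [-0.001, -0.001, -1.0]]
contact_force: [-1.0, -2.3, 2.4]
grip_width: 0.0224
finger_force: 44.8
```

```bash
python3 -m handwheel '[[[0,0,0.002],[0,0,0]],[[0,0,0.004],[0,0,0]],[[0,0,0.004],[0,0,0]]]'
```

```text
clock: 14.5
tool_pos: [0.5329, 0.1547, 0.0814]
tool_rot: [[-0.985, 0.171, 0.004], [0.171, 0.985, -0.001], [-0.004, -0.001, -1.0]]
contact_force: [-2.9, -3.3, 16.2]
grip_width: 0.0225
finger_force: 46.3
```

Firm contact: vertical force rose to 16 N with the TCP stopped at z=0.0815, so the foot is about 40 mm deep. I'll ease the pressure before releasing.

```bash
python3 -m handwheel '[[[0,0,-0.001],[0,0,0]],[[0,0,-0.002],[0,0,0]],[[0,0,-0.0025],[0,0,0]],[[0,0,-0.0025],[0,0,0]],[[0,0,-0.0025],[0,0,0]]]'; python3 - <<'E'
from h import *
w=shot('wrist','w6');s=shot('side','si6')
a=cv2.resize(cv2.imread('pics/w6.png')[140:290,190:330],(480,514),interpolation=cv2.INTER_CUBIC); b=cv2.resize(cv2.imread('pics/si6.png')[100:170,190:240],(310,434),interpolation=cv2.INTER_CUBIC)
o=np.zeros((514,800,3),np.uint8);o[:,:480]=a;o[:434,485:795]=b;cv2.imwrite('pics/c8.png',cv2.convertScaleAbs(o,alpha=1.5))
E
```

```text
clock: 15.0
tool_pos: [0.5325, 0.1547, 0.0816]
tool_rot: [[-0.985, 0.171, 0.003], [0.171, 0.985, -0.001], [-0.003, -0.001, -1.0]]
contact_force: [-0.5, -3.3, 8.4]
grip_width: 0.0227
finger_force: 45.4
```

View pics/c8.png

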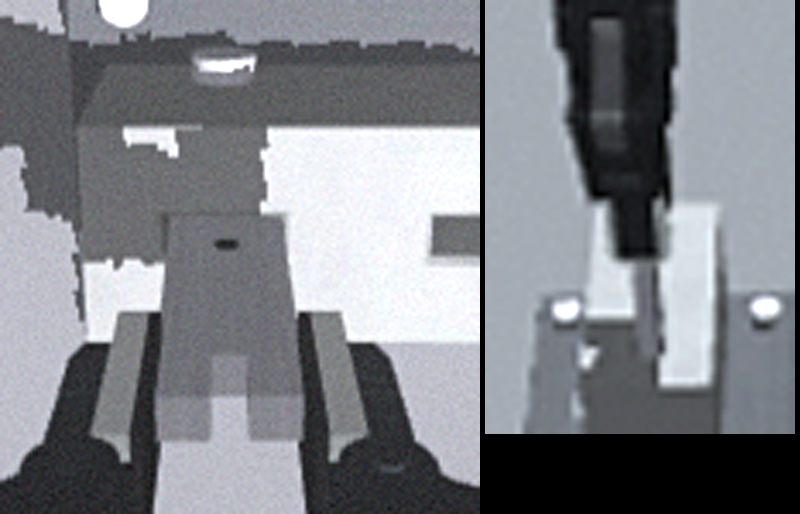

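The blade is seated deep in the wide slot and upright, with 8 N on the stop. Releasing, then retreating straight up.

```bash
python3 -m handwheel '[[[0,0,0],[0,0,0]],[[0,0,0],[0,0,0]],[[0,0,0],[0,0,0]],[[0,0,0],[0,0,0]],[[0,0,0],[0,0,0]],[[0,0,0],[0,0,0]]]' -0.2
```

```text
clock: 15.7
tool_pos: [0.5314, 0.1545, 0.0805]
tool_rot: [[-0.985, 0.17, 0.0], [0.17, 0.985, -0.002], [-0.001, -0.002, -1.0]]
contact_force: [-1.0, -0.0, 0.2]
grip_width: 0.0512
finger_force: 0.0
```

```bash
python3 -m handwheel '[[[0,0,-0.01],[0,0,0]],[[0,0,-0.03],[0,0,0]],[[0,0,-0.06],[0,0,0]],[[0,0,-0.1],[0,0,0]],[[0,0,-0.14],[0,0,0]],[[0,0,-0.18],[0,0,0]],[[0,0,-0.2],[0,0,0]],[[0,0,-0.2],[0,0,0]],[[0,0,-0.2],[0,0,0]],[[0,0,-0.2],[0,0,0]]]'; python3 - <<'E'
from h import *
w=shot('wrist','w7');s=shot('side','si7')
a=cv2.resize(cv2.imread('pics/w7.png')[100:300,160:350],(480,505),interpolation=cv2.INTER_CUBIC); b=cv2.resize(cv2.imread('pics/si7.png')[100:170,190:240],(310,434),interpolation=cv2.INTER_CUBIC)
o=np.zeros((514,800,3),np.uint8);o[:505,:480]=a;o[:434,485:795]=b;cv2.imwrite('pics/c9.png',cv2.convertScaleAbs(o,alpha=1.5))
E
```

```text
clock: 16.7
tool_pos: [0.5307, 0.1542, 0.1796]
tool_rot: [[-0.985, 0.17, -0.001], [0.17, 0.985, -0.003], [0.001, -0.003, -1.0]]
contact_force: [-0.6, 0.3, -0.3]
grip_width: 0.0517
finger_force: 0.0
```

View pics/c9.png

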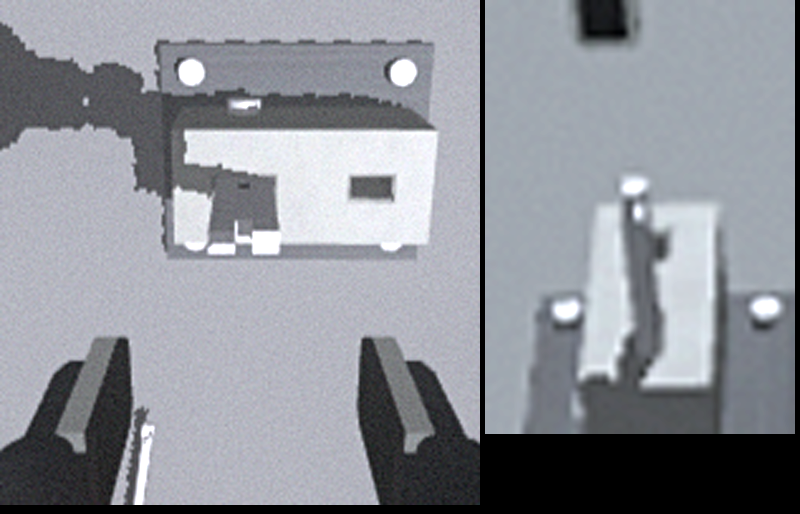

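The blade stands fork up in the wide slot (wrist crop fork at (245,240), narrow slot empty at (372,187)) and the fingers are well clear. Handing in.

```bash
python3 -c "
from plant import bot
print(bot.sign_off())"
```

```text
the job is handed in; nothing more can be done
None
```

The wide blade stands fork up in the wide slot. I felt it touch the stop about 40 mm down (peak about 16 N on the tool), let go only then, and handed the job in; the sign-off returned no verdict.

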